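Set the brass plate out over the sawing board's end

ROBOT

A 6-joint arm with a two-finger parallel gripper is mounted at the origin on the work surface. World frame = base frame: x ahead of the robot, y to its left, z up, the work surface at z = 0. Lengths are in m, angles in rad, forces in N, time in s.
With the tool pointing down it reaches from about 0.275 to 0.825 m from the base axis. Payload 4.9 kg.
Tool frame: the origin (TCP) lies at the very end of the fingers, on their centre line; the grasp point (between the pads) lies behind it (ctrl.tcp_to_grasp is the x of the grasp point in the tool frame, in m); x points along the fingers, z is the direction in which the jaws open and shut, and the axes are right-handed (so a half turn about x gives the same grasp; the last joint's range is limited). The gripper opens to 85 mm and grips with 20 to 120 N. Pads are 22 mm wide; open, the fingers measure 114 mm over their backs; the gripper's body (76 mm by 85 mm) begins 54 mm behind the grasp point. The pads swing forward as they close: fully open they stand 13 mm farther back than shut.
Start: joints at [-1.291, 0.326, -0.193, 1.052, 0, 1.437], TCP at [0.221, -0.504, 0.231] pointing down, gripper open.
Joint ranges: [-2.65, 2.65], [-0.97, 1.79], [-1.3, 1.35], [-1.93, 2.1], [-1.47, 1.37], [-3.14, 3.14]. Speed limits (rad/s): [2.57, 2.57, 3.14, 3.14, 3.14, 3.14].

INTERFACE

Orientations are given as a rotation vector (axis times angle).
In Python, from station import ctrl gives the robot as it stands. The module is installed in compiled form; this text tells all that it offers.
- The arm moves only by the tool apply_moves, never from a script. Its argument "moves" is a list of rows, each a list of 6 numbers: the shift along the tool's x, y, z in m, then the turn, a rotation vector about the tool's x, y, z in rad. A call has exactly 8 rows; each row is the pose to reach, as a shift and turn from the pose measured when the call began, along the tool's axes at that moment; what a row does not reach only later rows make up. A row lasts 1/8 s, in which the tool goes at most 62.5 mm and 10.7 degrees, less where a joint would pass 70% of its speed; a pose out of reach is approached as far as the arm can. A call with a gripper value outside its range is refused whole. "hand" is the opening, from -1 (shut) to 1 (fully open), set as the call begins (left out, the last holds). The fingers move at their own pace and stop on an object; "squeeze" is the grip in N (left out, the last holds). Time passes only in rows, so rows that repeat a pose let the fingers close, or fill a call up. It gives the time, the measured TCP pose, the force and the opening at its end, in the units of the state.
- ctrl.observe(): the state, without advancing time (a new reading comes with each control period).
- ctrl.grab_frame(name): name is "side" or "top"; returns (picture, depth): 400x640x3 uint8, red, green, blue; 400x640 float32, m along the optical axis (not along the pixel's ray), 0 where there is no reading.
- ctrl.camera_info(name): a dict with "fx", "fy", "cx", "cy" (pixels), "dist" ([k1, k2, p1, p2, k3] as OpenCV has them; the pictures are not rectified), "rvec" (rotation vector, rad) and "tvec" (3), from world to camera coordinates, as OpenCV has them. Camera axes: x right, y down, z forward; pixel columns grow to the right and rows downward; lengths in m; the calibration is good to about 2 mm. A picture is of the moment at which its call begins. camera_info takes no time and is no camera call.
- ctrl.job_done(): hands the job in, once; it reports no verdict.
The state is a dict: "clock": time; "joint_pos": joint angles; "qd": joint speeds; "tau": joint torques, N m; "position": TCP position; "tcp_rot": TCP orientation; "wrist_force": force on the tool from outside, world axes, zero at the start; "wrist_torque": the same for the moment, N m; "opening": opening from 0.0 (shut) to 1.0 (fully open).
Only numpy, scipy, OpenCV 4.12 (cv2) and the standard library are available. Lean on these libraries where they do the work, as an engineer would, in place of code of your own. Each camera call takes 0.05 s, during which the arm holds its last target.

TASK

Set the brass plate up for sawing: with the fingertips, push it flat against the steel fence of the sawing board and along the fence until its blue waste end hangs out over the board's open end, with the line where the blue stops about 5 mm clear of the wood. Only push it, do not lift or tip it, and leave it lying flat on the board with its long edge square against the fence. Do not disturb the tools and other things around it.

Things in the scene. Friction and masses are not known exactly. Their poses are not given: they have to be found in the camera images.
- board: Sawing board, fixed to the bench: dark hardwood top 140 mm wide (its x) by 360 mm long (its y), its flat upper face 60 mm above the bench. Origin on the bench under its centre; turned up to 0.3 rad from the world axes. Its open end is at y = -180 mm (the robot's right). Nothing lies on it between the plate and the open end or the fence.
- board_end (a point): Middle of the upper edge of the board's open end (board x 0, y -180 mm, z 60 mm).
- board_fence (a point): Foot of the steel fence's face towards the robot, half-way along it (board x +50, y 0, z 60 mm). The fence is a straight bar 12 mm thick, standing 14 mm above the wood, along the board's whole length (its y) at its far side.
- plate: The plate to set up: brass, 60 mm wide (its x), 120 mm long (its y), 5 mm thick, about 0.3 kg, loose and flat on the board, some millimetres off the fence and askew by up to 0.2 rad. Origin at the centre of its underside. The last 30 mm at its -y end, towards the board's open end, are inked blue on top: the waste to be sawn off. It slides under a push of a few newtons.
- plate_line (a point): Middle of the scribed line where the blue stops, on the plate's upper face: plate x 0, y -30 mm, z 5 mm. The line runs right across the plate, parallel to its short ends.
- doming_block: Steel cube of 40 mm with round hollows, standing loose on the board's upper face near its closed end (the robot's left), at least 65 mm from the plate. Origin at the centre of its underside. Leave it alone.
- ring_clamp: Wooden ring clamp 125 by 31 by 25 mm, lying loose on the bench in front of the board. Origin at the centre of its underside. Leave it alone.
- file: Flat file with wooden handle, 255 mm long, 24 mm high, lying loose on the bench in front of the board. Origin on the bench under its middle. Leave it alone.
- saw: Jeweller's saw, a flat steel U-frame with dark wooden handle, 263 mm long, 95 mm deep, 27 mm high, lying loose on the bench to the right of the board's open end. Origin on the bench under the blade's handle end. Leave it alone.
- copper_blank: Bare copper plate 50 by 90 by 5 mm, lying loose on the bench beyond the board; not the one to be sawn. Origin at the centre of its underside. Leave it alone.
- file_pot: White pot 64 mm across and 85 mm high with needle files standing in it (180 mm high in all), loose on the bench beyond the board. Origin at the centre of its underside. Leave it alone.
- jar: Amber jar with steel lid, 60 mm across, 65 mm high, loose on the bench beyond the board. Origin at the centre of its underside. Leave it alone.
- hammer: Hammer 240 mm long, lying loose on the bench to the left of the board. Leave it alone.
There are look-alikes about, which are no part of the job. What is shaped like the plate but green or red is not meant.

How it is judged:
By the outcome, as a careful person would: the job done as asked, in the order asked, and still so for the second after the job is handed in, with the robot touching nothing.
It also fails if it takes over 54 s, if anything falls off the work surface, if the arm or the gripper's body presses on something with over 40 N, if the wrist force passes 120 N, or if a joint passes its speed limit or range.

## Working session

There is one attempt and no reset: what is moved stays moved. The work goes in short steps, Python scripts to look and compute and a tool call to move; the robot and the scene stay as the last step left them, time stands still between calls to the robot, and variables do not carry over. Pictures are saved under pics/ and viewed, and the job is handed in when it is done.

Besides the shell and the picture viewer there is one more tool, called after "Request:" as name(argument=value, ...), one argument or row to a line, values as JSON. apply_moves: Moves the arm, as the interface text tells. Its arguments: {"type":"object","properties":{"moves":{"type":"array"},"hand":{"type":"number"},"squeeze":{"type":"number"}},"required":["moves"]}

```bash
mkdir -p pics; python3 - <<'E'
from station import ctrl
import cv2,numpy as np
s=ctrl.observe();print({k:np.round(v,3) for k,v in s.items()}, ctrl.tcp_to_grasp)
for n in("top","side"):
    p,d=ctrl.grab_frame(n);cv2.imwrite(f"pics/{n}0.png",p[:,:,::-1]);np.save(f"{n}0.npy",d);print(n,ctrl.camera_info(n))
E
```

```text
{'clock': np.float64(0.0), 'joint_pos': array([-1.291,  0.327, -0.194,  1.052,  0.   ,  1.437]), 'qd': array([-0.001, -0.002,  0.002,  0.001, -0.001, -0.   ]), 'tau': array([-0.0000e+00, -4.4339e+01,  2.6245e+01,  1.5000e-02, -0.0000e+00,
        0.0000e+00]), 'position': array([ 0.221, -0.503,  0.231]), 'tcp_rot': array([ 0.9  ,  1.378, -0.899]), 'wrist_force': array([ 0.331,  0.084, -0.12 ]), 'wrist_torque': array([-0.   , -0.001, -0.008]), 'opening': np.float64(1.001)} -0.0187
top {'fx': 475.0017066072358, 'fy': 475.0017066072358, 'cx': 319.99145841301214, 'cy': 195.5867525746393, 'dist': array([-0.06077567,  0.        ,  0.        ,  0.        ,  0.        ]), 'rvec': array([ 2.10390859, -2.12105926,  0.18000216]), 'tvec': array([0.06422918, 0.54529433, 1.03317315])}
side {'fx': 491.2089304075068, 'fy': 491.2089304075068, 'cx': 316.40384632702757, 'cy': 203.38924556653078, 'dist': array([-0.13256834,  0.        ,  0.        ,  0.        ,  0.        ]), 'rvec': array([ 0.9491351 , -2.37554566,  1.17040677]), 'tvec': array([0.44326792, 0.25983785, 0.97327025])}
```

View pics/top0.png

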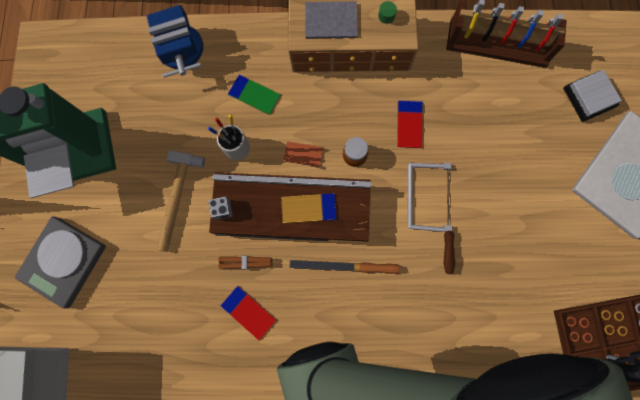

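View pics/side0.png

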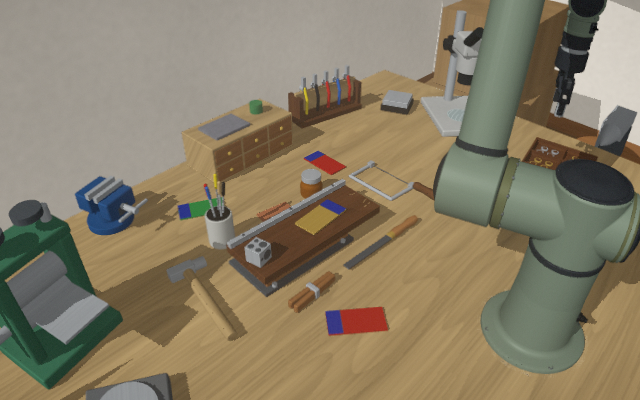

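Candidates for the plate are the brass and blue one on the board (top view, about 283–337, 195–222), the green one (255,95), and the two red ones (410,124) and (248,313). Only the first is brass, and it lies on the board. I'll enlarge it to confirm.

```bash
cat > h.py <<'E'
from station import ctrl
import cv2,numpy as np
def cam(n):
    c=ctrl.camera_info(n);K=np.array([[c['fx'],0,c['cx']],[0,c['fy'],c['cy']],[0,0,1]])
    return K,np.array(c['dist']),np.array(c['rvec'],float),np.array(c['tvec'],float)
def ray(n,uv,z):
    K,D,r,t=cam(n);R=cv2.Rodrigues(r)[0]
    u=cv2.undistortPoints(np.array(uv,float).reshape(-1,1,2),K,D).reshape(-1,2)
    d=np.c_[u,np.ones(len(u))]@R;o=-R.T@t
    return o+d*((z-o[2])/d[:,2])[:,None]
def proj(n,P):
    K,D,r,t=cam(n);return cv2.projectPoints(np.array(P,float).reshape(-1,1,3),r,t,K,D)[0].reshape(-1,2)
E
python3 - <<'E'
import cv2
t=cv2.imread('pics/top0.png');s=cv2.imread('pics/side0.png')
cv2.imwrite('pics/t_crop.png',cv2.resize(t[165:250,200:385],None,fx=4.3,fy=4.3,interpolation=cv2.INTER_CUBIC))
cv2.imwrite('pics/s_crop.png',cv2.resize(s[175:295,220:390],None,fx=4.5,fy=4.5,interpolation=cv2.INTER_CUBIC))
for q in [(300,208),(329,207),(350,208),(260,208),(290,182),(265,190),(365,185)]: print(q,cv2.cvtColor(t,cv2.COLOR_BGR2HSV)[q[1],q[0]])
E
```

```text
(300, 208) [ 19 179 155]
(329, 207) [116 234 119]
(350, 208) [ 10 180  71]
(260, 208) [  9 174  66]
(290, 182) [132   9 138]
(265, 190) [ 10 175  64]
(365, 185) [132   9 144]
```

View pics/t_crop.png

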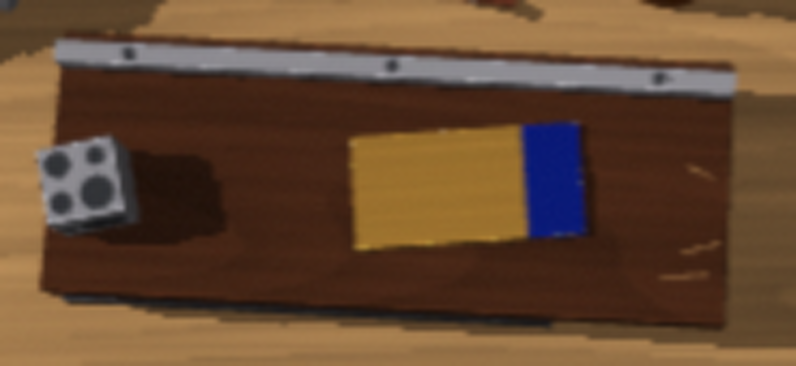

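View pics/s_crop.png

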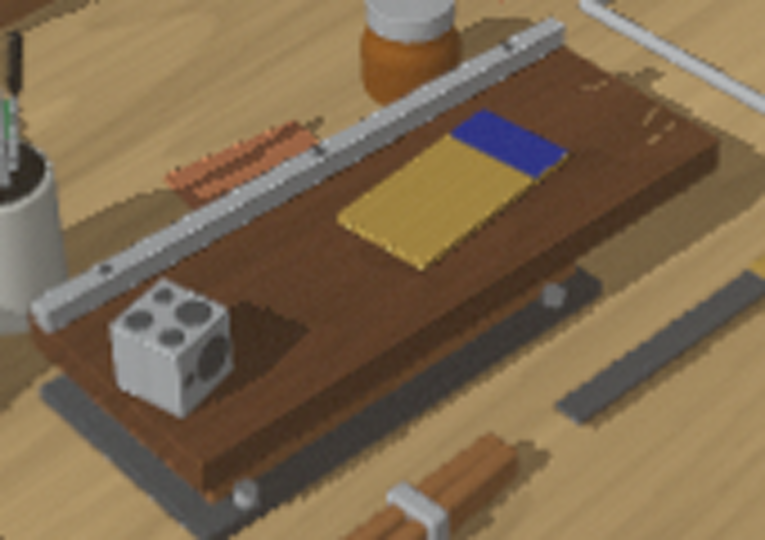

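```bash
cat >> h.py <<'E'
from scipy.ndimage import map_coordinates,gaussian_filter1d
def edge(img,a,b,half=4,n=None,ch=None,sign=0):
    """subpixel strongest gradient across the pixel line a-b -> edge points (line-fit inliers)"""
    a=np.array(a,float);b=np.array(b,float);L=np.linalg.norm(b-a);u=(b-a)/L;nv=np.array([-u[1],u[0]])
    n=n or int(L*2);s=np.arange(-half,half+.01,.1);f=img.astype(float)
    pts=[]
    for t in np.linspace(0,1,n):
        q=a+(b-a)*t+s[:,None]*nv
        pr=np.stack([map_coordinates(f[:,:,c],[q[:,1],q[:,0]],order=1) for c in range(3)],1)
        g=np.gradient(gaussian_filter1d(pr,5,axis=0),axis=0)
        g=np.abs(g).sum(1) if not sign else np.clip(sign*g.sum(1),0,None)
        k=g.argmax();w=slice(max(0,k-8),k+9)
        pts.append(a+(b-a)*t+nv*(s[w]*g[w]).sum()/(g[w].sum()+1e-9))
    pts=np.array(pts)
    for _ in range(3):
        vx,vy,x,y=cv2.fitLine(pts.astype(np.float32),cv2.DIST_HUBER,0,.01,.01).ravel()
        r=(pts[:,0]-x)*-vy+(pts[:,1]-y)*vx;pts=pts[np.abs(r)<max(.25,2*r.std())]
    return np.array([x,y]),np.array([vx,vy]),r.std(),len(pts)
def wline(n,e,z,l=20):
    P=ray(n,[e[0]-l*e[1],e[0]+l*e[1]],z)[:,:2];d=P[1]-P[0];return P.mean(0),d/np.linalg.norm(d)
def inter(A,B):
    M=np.c_[A[1],-B[1]];t=np.linalg.solve(M,B[0]-A[0]);return A[0]+t[0]*A[1]
E
python3 - <<'E'
from h import *
img=cv2.imread('pics/top0.png')
K,D,r,t=cam('top');print('cam',-cv2.Rodrigues(r)[0].T@t)
C=lambda x,y:(200+(x+.5)/4.3-.5,165+(y+.5)/4.3-.5)
E={}
for k,a,b,z in [('pl_far',(365,137),(570,124),.065),('pl_near',(370,248),(570,236),.065),('pl_left',(351,150),(355,238),.065),('pl_right',(581,130),(586,228),.065),('line',(524,134),(527,228),.065),
 ('f_topnear',(120,72),(700,95),.074),('f_topfar',(100,40),(690,68),.074),('b_end',(732,125),(725,300),.06),('b_near',(160,297),(690,325),.06)]:
    e=edge(img,C(*a),C(*b),half=2.5);w=wline('top',e,z);E[k]=w
    print(k,np.round(e[0],2),round(float(e[2]),2),e[3],'world',np.round(w[0],4),'ang',round(float(np.degrees(np.arctan2(w[1][1],w[1][0]))),2))
np.save('E0.npy',E,allow_pickle=True)
for k in [('pl_far','pl_left'),('pl_near','pl_left'),('pl_far','pl_right'),('pl_near','pl_right'),('line','pl_far'),('line','pl_near'),('b_end','b_near'),('b_end','f_topnear')]: print(k,np.round(inter(E[k[0]],E[k[1]]),4))
def dist(P,L): d=P-L[0];return L[1][0]*d[1]-L[1][1]*d[0]
print('fence w',dist(E['f_topfar'][0],E['f_topnear']),'near->fence',dist(E['b_near'][0],E['f_topnear']))
E
```

```text
cam [0.34052902 0.03880678 1.11868319]
pl_far [308.3  194.48] 0.12 90 world [0.5462 0.086 ] ang -86.82
pl_near [308.4  220.78] 0.19 91 world [0.4862 0.0859] ang -86.74
pl_left [281.39 206.86] 0.08 37 world [0.5188 0.1468] ang -176.81
pl_right [335.14 209.94] 0.09 44 world [0.5106 0.0258] ang -177.17
line [321.62 206.72] 0.07 43 world [0.5183 0.0561] ang -176.61
f_topnear [295.01 182.94] 0.18 269 world [0.5713 0.1156] ang -93.36
f_topfar [277.14 176.85] 0.12 254 world [0.5859 0.1562] ang -93.41
b_end [369.26 213.85] 0.13 73 world [ 0.5018 -0.051 ] ang -3.28
b_near [290.68 238.03] 0.26 197 world [0.4484 0.1259] ang -92.91
('pl_far', 'pl_left') [0.5428 0.1481]
('pl_near', 'pl_left') [0.4829 0.1448]
('pl_far', 'pl_right') [0.5495 0.0277]
('pl_near', 'pl_right') [0.4897 0.0247]
('line', 'pl_far') [0.5478 0.0578]
('line', 'pl_near') [0.4881 0.0543]
('b_end', 'b_near') [ 0.4396 -0.0474]
('b_end', 'f_topnear') [ 0.5613 -0.0544]
fence w 0.012154624542058824 near->fence -0.12329298259921774
```

The crop confirms the brass plate: its blue end is on the right and the line is at about (321.6, 206.7). The measured size, 60.1 × 120.5 mm, matches. Next I'll work out the poses.

```bash
cat >> h.py <<'E'
from scipy.spatial.transform import Rotation as Ro
BY=np.radians(-3.38)
u=np.array([-np.sin(BY),np.cos(BY),0]);v=np.array([np.cos(BY),np.sin(BY),0])
O=np.array([0.5018,-0.051,0])  # a point on the open end
F=np.array([0.5713,0.1156,0])  # a point on fence face
def bxy(P): P=np.array([P[0],P[1],0]);return (P-F)@v,(P-O)@u   # a: to fence (neg = short), b: along from end
def world(a,b,z):
    M=np.array([v[:2],u[:2]]);p=np.linalg.solve(M,[a+F@v,b+O@u]);return np.array([*p,z])
def rel(target,yaw=None):
    s=ctrl.observe();R=Ro.from_rotvec(s['tcp_rot']);M=R.as_matrix()
    d=M.T@(np.array(target)-s['position']);print('pos',s['position'].round(4),'shift tool',d.round(4),'F',s['wrist_force'].round(1),'op',round(float(s['opening']),2),'t',round(float(s['clock']),2))
    # target orientation: x down, z tool along +-u or per yaw
    zt=np.array([*(u[:2]),0]); zt=zt*np.sign(zt@M[:,2]); x=np.array([0,0,-1.]);T=np.c_[x,np.cross(zt,x),zt]
    print('turn',Ro.from_matrix(M.T@T).as_rotvec().round(4))
    print('M',M.round(3).tolist());print('a,b',np.round(bxy(s['position']),4))
E
python3 - <<'E'
from h import *
E=np.load('E0.npy',allow_pickle=True).item()
for k in E: print(k,np.round(bxy(E[k][0]),4))
c=np.array([inter(E[a],E[b]) for a in('pl_far','pl_near') for b in('pl_left','pl_right')]);print([np.round(bxy(q),4) for q in c],'ctr',c.mean(0),bxy(c.mean(0)))
p=world(-.115,bxy(c.mean(0))[1],.2);print(p);rel(p)
d=np.load('top0.npy')
for n,q in [('pot',(232,135)),('block',(222,207)),('jar',(355,148)),('board',(262,225)),('plate',(305,208))]: 
    K,D,r,t=cam('top');print(n,d[q[1],q[0]],ray('top',[q],.1).round(3))
E
```

```text
pl_far [-0.0233  0.1394]
pl_near [-0.0831  0.1357]
pl_left [-0.0542  0.1984]
pl_right [-0.0553  0.0771]
line [-0.0494  0.1078]
f_topnear [-0.      0.1704]
f_topfar [0.0121 0.2118]
b_end [-0.0596 -0.    ]
b_near [-0.1233  0.1734]
[array([-0.0304,  0.2012]), array([-0.0166,  0.0813]), array([-0.09  ,  0.1943]), array([-0.0761,  0.0749])] ctr [0.5162185  0.08631498] (np.float64(-0.05325910003458561), np.float64(0.13792619634208578))
[0.454585   0.08995509 0.2       ]
pos [ 0.221  -0.5031  0.2306] shift tool [ 0.0314  0.4523 -0.449 ] F [-0.2 -0.1  0.1] op 1.0 t 0.1
turn [ 4.728e-01 -1.600e-03  1.000e-04]
M [[-0.0, 0.916, 0.402], [0.001, 0.402, -0.916], [-1.0, 0.0, -0.002]]
a,b [-0.3132 -0.4678]
pot 1.0822273 [[0.678 0.257 0.1  ]]
block 1.0374417 [[0.513 0.274 0.1  ]]
jar 1.0928532 [[ 0.644 -0.02   0.1  ]]
board 1.0718646 [[0.473 0.185 0.1  ]]
plate 1.0674262 [[0.51  0.092 0.1  ]]
```

Request:
apply_moves(
  moves=[
    [0,0.03,-0.03,0.05,0,0],
    [0,0.07,-0.07,0.12,0,0],
    [0,0.11,-0.11,0.19,0,0],
    [0,0.15,-0.15,0.26,0,0],
    [0,0.19,-0.19,0.33,0,0],
    [0,0.23,-0.23,0.4,0,0],
    [0,0.27,-0.27,0.473,0,0],
    [0,0.29,-0.29,0.473,0,0],
  ],
  hand=-1,
)

```text
clock: 1.1
position: [0.37, -0.1184, 0.231]
tcp_rot: [1.252, 1.184, -1.251]
wrist_force: [-0.4, -0.8, 1.1]
opening: -0.002
```

```bash
python3 -c "
from h import *
rel(world(-.115,.133,.12))"
```

```text
pos [ 0.37   -0.1184  0.231 ] shift tool [ 0.1113  0.0727 -0.2077] F [-0.4 -0.8  1.1] op -0.0 t 1.1
turn [ 0.0022 -0.002   0.0008]
M [[-0.001, 0.998, -0.057], [0.002, -0.057, -0.998], [-1.0, -0.001, -0.002]]
a,b [-0.1872 -0.0751]
```

Request:
apply_moves(
  moves=[
    [0,0.01,-0.03,0,0,0],
    [0,0.02,-0.07,0,0,0],
    [0,0.035,-0.11,0,0,0],
    [0.01,0.05,-0.15,0,0,0],
    [0.04,0.065,-0.19,0,0,0],
    [0.08,0.073,-0.208,0,0,0],
    [0.11,0.073,-0.208,0,0,0],
    [0.111,0.073,-0.208,0,0,0],
  ],
)

```text
clock: 2.1
position: [0.4516, 0.0651, 0.1183]
tcp_rot: [1.242, 1.213, -1.227]
wrist_force: [-0.2, 0.6, -0.3]
opening: 0.002
```

```bash
python3 - <<'E'
from h import *
rel(world(-.115,.135,.0625))
for n in("top","side"):
    p,d=ctrl.grab_frame(n);cv2.imwrite(f"pics/{n}1.png",p[:,:,::-1])
t=cv2.imread('pics/top1.png')[150:260,190:390];s=cv2.imread('pics/side1.png')[120:300,210:390]
cv2.imwrite('pics/c1.png',np.hstack([cv2.resize(t,(400,220)),cv2.resize(s,(400,400))[:220*1]]) if 0 else cv2.resize(s,(600,600)))
cv2.imwrite('pics/c1t.png',cv2.resize(t,(800,440)))
E
```

```text
pos [0.4516 0.0651 0.1183] shift tool [ 0.0562  0.0025 -0.021 ] F [-0.2  0.6 -0.3] op 0.0 t 2.1
turn [ 0.0285 -0.0184  0.0069]
M [[-0.006, 1.0, -0.03], [0.019, -0.03, -0.999], [-1.0, -0.007, -0.018]]
a,b [-0.1165  0.1129]
```

View pics/c1.png

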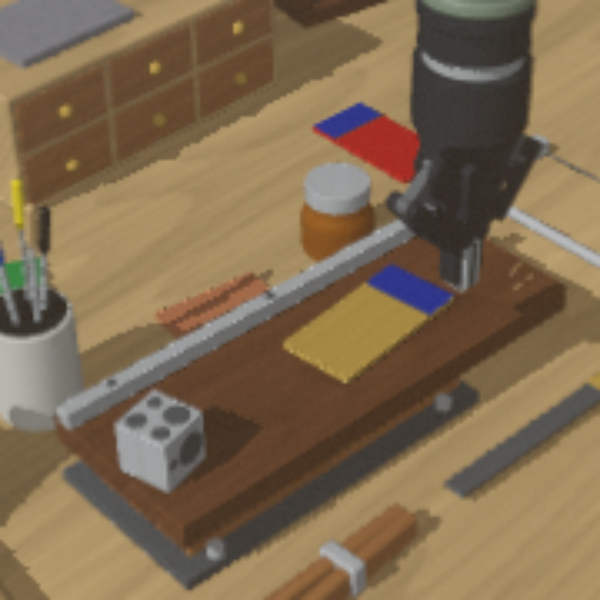

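View pics/c1t.png

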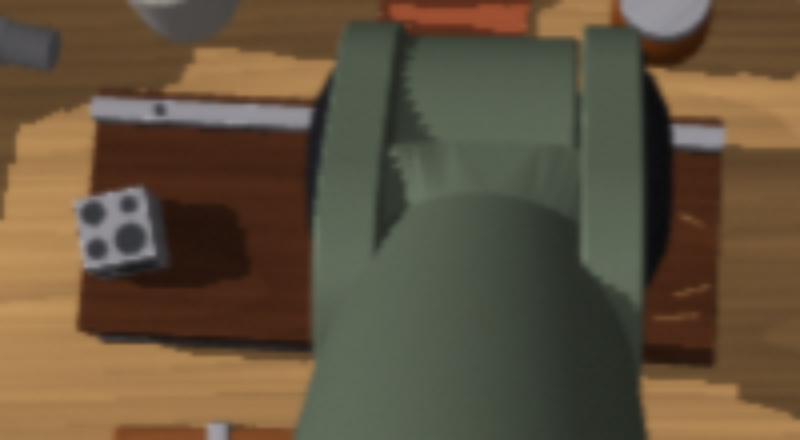

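Request:
apply_moves(
  moves=[
    [0,0.002,-0.021,0.028,-0.018,0.007],
    [0,0.002,-0.021,0.028,-0.018,0.007],
    [0,0.002,-0.021,0.028,-0.018,0.007],
    [0.01,0.002,-0.021,0.028,-0.018,0.007],
    [0.02,0.002,-0.021,0.028,-0.018,0.007],
    [0.03,0.002,-0.021,0.028,-0.018,0.007],
    [0.04,0.002,-0.021,0.028,-0.018,0.007],
    [0.04,0.002,-0.021,0.028,-0.018,0.007],
  ],
)

```text
clock: 3.2
position: [0.4549, 0.0646, 0.08]
tcp_rot: [1.247, 1.205, -1.221]
wrist_force: [0.3, -0.7, 0.0]
opening: -0.003
```

```bash
python3 -c "
from h import *
rel(world(-.115,.135,.0625))"
```

```text
pos [0.4549 0.0646 0.08  ] shift tool [ 0.0179 -0.0012 -0.0221] F [ 0.3 -0.7  0. ] op -0.0 t 3.2
turn [ 0.028  -0.0181 -0.0025]
M [[0.003, 1.0, -0.031], [0.018, -0.031, -0.999], [-1.0, 0.003, -0.018]]
a,b [-0.1132  0.1126]
```

```bash
python3 -c "
from h import *
s=ctrl.observe();print(s['joint_pos'].round(3),s['qd'].round(3),s['tau'].round(2))"
```

```text
[-0.032  0.331 -0.633  0.604  0.018  3.141] [ 0.001 -0.016  0.017  0.016 -0.     0.001] [-3.000e-02 -3.758e+01  1.952e+01 -2.500e-01  6.000e-02  0.000e+00]
```

Joint 6 sits at its 3.14 limit. I'll turn back a quarter turn about the tool axis, which gives an equally good pushing face.

Request:
apply_moves(
  moves=[
    [0,0,0,-0.15,0,0],
    [0,0,0,-0.32,0,0],
    [0,0,0,-0.5,0,0],
    [0,0,0,-0.68,0,0],
    [0,0,0,-0.86,0,0],
    [0,0,0,-1.04,0,0],
    [0,0,0,-1.22,0,0],
    [0,0,0,-1.4,0,0],
  ],
)

```text
clock: 4.2
position: [0.4552, 0.0646, 0.0802]
tcp_rot: [0.168, 1.563, -0.139]
wrist_force: [-0.0, 0.0, 0.5]
opening: -0.001
```

```bash
sed -i 's/zt=np.array(\[\*(u\[:2\]),0\]); zt=zt\*np.sign(zt@M\[:,2\])/zt=v.copy()/' h.py; python3 -c "
from h import *
rel(world(-.115,.135,.08))
s=ctrl.observe();print(s['joint_pos'].round(3))"
```

```text
pos [0.4552 0.0646 0.0802] shift tool [ 0.0006  0.0219 -0.0051] F [-0.   0.   0.5] op -0.0 t 4.2
turn [-0.1368  0.0015 -0.0183]
M [[0.004, 0.195, 0.981], [0.018, 0.981, -0.195], [-1.0, 0.018, 0.0]]
a,b [-0.1129  0.1126]
[-0.032  0.331 -0.632  0.604  0.018  1.735]
```

Request:
apply_moves(
  moves=[
    [0,0.01,-0.003,-0.07,0,-0.01],
    [0,0.022,-0.005,-0.137,0.001,-0.018],
    [0,0.022,-0.005,-0.137,0.001,-0.018],
    [0.004,0.022,-0.005,-0.137,0.001,-0.018],
    [0.008,0.022,-0.005,-0.137,0.001,-0.018],
    [0.013,0.022,-0.005,-0.137,0.001,-0.018],
    [0.018,0.022,-0.005,-0.137,0.001,-0.018],
    [0.018,0.022,-0.005,-0.137,0.001,-0.018],
  ],
)

```text
clock: 5.2
position: [0.4542, 0.0873, 0.0621]
tcp_rot: [0.046, 1.571, -0.046]
wrist_force: [0.6, -1.4, -0.1]
opening: -0.0
```

```bash
python3 -c "
from h import *
rel(world(-.115,.135,.0625))
p,d=ctrl.grab_frame('side');s=p[120:300,210:390,::-1];cv2.imwrite('pics/c2.png',cv2.resize(s,(600,600)))"
```

```text
pos [0.4542 0.0873 0.0621] shift tool [-0.0004 -0.0003  0.0003] F [ 0.6 -1.4 -0.1] op -0.0 t 5.2
turn [-0.     -0.0006 -0.0001]
M [[-0.001, 0.059, 0.998], [0.0, 0.998, -0.059], [-1.0, 0.0, -0.001]]
a,b [-0.1153  0.1353]
```

View pics/c2.png

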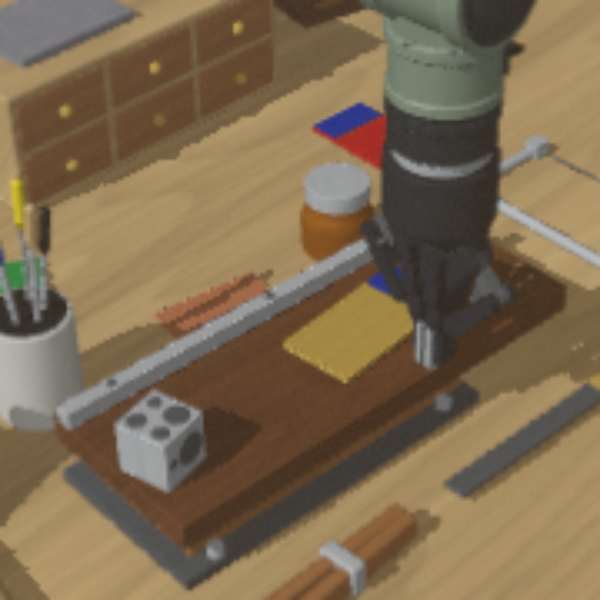

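Request:
apply_moves(
  moves=[
    [0,0,0.004,0,0,0],
    [0,0,0.008,0,0,0],
    [0,0,0.012,0,0,0],
    [0,0,0.016,0,0,0],
    [0,0,0.02,0,0,0],
    [0,0,0.024,0,0,0],
    [0,0,0.028,0,0,0],
    [0,0,0.032,0,0,0],
  ],
)

```text
clock: 6.25
position: [0.4857, 0.0856, 0.0621]
tcp_rot: [0.046, 1.572, -0.046]
wrist_force: [-2.7, 0.3, 1.1]
opening: 0.003
```

```bash
python3 -c "
from h import *
rel(world(-.075,.135,.0622))
p,d=ctrl.grab_frame('side');s=p[120:300,210:390,::-1];cv2.imwrite('pics/c3.png',cv2.resize(s,(600,600)))"
```

```text
pos [0.4857 0.0856 0.0621] shift tool [-0.0001 -0.0004  0.0087] F [-2.7  0.3  1.1] op 0.0 t 6.25
turn [ 0.0002 -0.0018 -0.0003]
M [[-0.002, 0.059, 0.998], [0.0, 0.998, -0.059], [-1.0, 0.0, -0.002]]
a,b [-0.0837  0.1354]
```

View pics/c3.png

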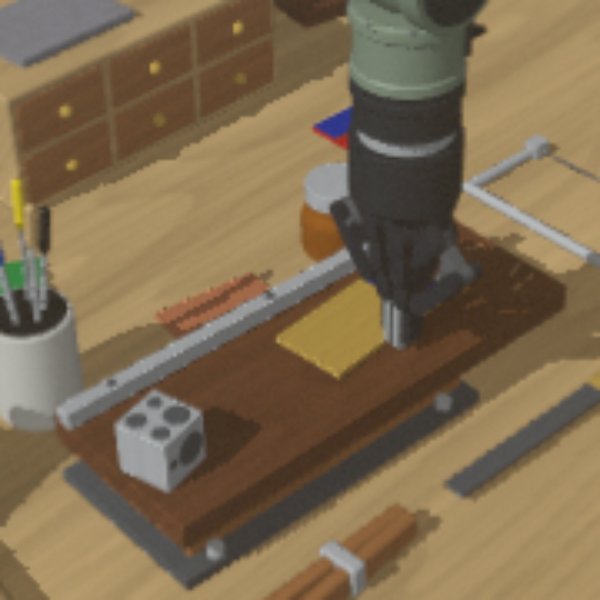

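Request:
apply_moves(
  moves=[
    [0,0,0.0015,0,0,0],
    [0,0,0.003,0,0,0],
    [0,0,0.0045,0,0,0],
    [0,0,0.006,0,0,0],
    [0,0,0.007,0,0,0],
    [0,0,0.008,0,0,0],
    [0,0,0.009,0,0,0],
    [0,0,0.01,0,0,0],
  ],
)

```text
clock: 7.3
position: [0.4967, 0.0849, 0.0623]
tcp_rot: [0.046, 1.571, -0.046]
wrist_force: [-2.7, -0.5, 0.2]
opening: 0.007
```

Request:
apply_moves(
  moves=[
    [0,0,0.0005,0,0,0],
    [0,0,0.001,0,0,0],
    [0,0,0.0015,0,0,0],
    [0,0,0.002,0,0,0],
    [0,0,0.0025,0,0,0],
    [0,0,0.003,0,0,0],
    [0,0,0.0035,0,0,0],
    [0,0,0.004,0,0,0],
  ],
)

```text
clock: 8.3
position: [0.5002, 0.0849, 0.0622]
tcp_rot: [0.047, 1.572, -0.045]
wrist_force: [-5.0, 2.0, 2.5]
opening: 0.004
```

```bash
python3 -c "
from h import *
rel(world(-.075,.135,.0622))
p,d=ctrl.grab_frame('side');s=p[120:300,210:390,::-1];cv2.imwrite('pics/c4.png',cv2.resize(s,(600,600)))"
```

```text
pos [0.5002 0.0849 0.0622] shift tool [-0.     -0.0006 -0.0058] F [-5.   2.   2.5] op 0.0 t 8.3
turn [ 0.0002 -0.0013 -0.0009]
M [[-0.001, 0.059, 0.998], [0.001, 0.998, -0.059], [-1.0, 0.001, -0.001]]
a,b [-0.0692  0.1356]
```

View pics/c4.png

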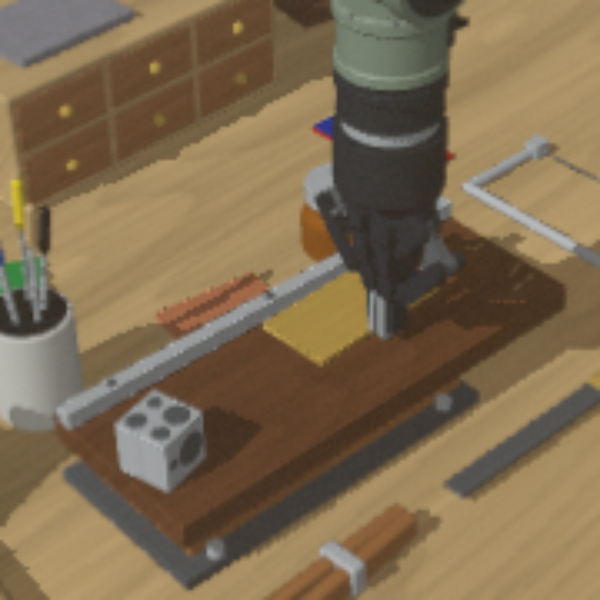

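Request:
apply_moves(
  moves=[
    [0,0,0.0006,0,0,0],
    [0,0,0.0012,0,0,0],
    [0,0,0.0018,0,0,0],
    [0,0,0.0024,0,0,0],
    [0,0,0.003,0,0,0],
    [0,0,0.0036,0,0,0],
    [0,0,0.0042,0,0,0],
    [0,0,0.0048,0,0,0],
  ],
)

```text
clock: 9.35
position: [0.5029, 0.0852, 0.062]
tcp_rot: [0.047, 1.575, -0.044]
wrist_force: [-9.8, 2.3, 8.4]
opening: 0.004
```

```bash
python3 -c "
from h import *
rel(world(-.075,.135,.0622))
p,d=ctrl.grab_frame('side');s=p[150:270,240:390,::-1];cv2.imwrite('pics/c5.png',cv2.resize(s,(750,600),interpolation=cv2.INTER_CUBIC))"
```

```text
pos [0.5029 0.0852 0.062 ] shift tool [-0.0002 -0.0011 -0.0085] F [-9.8  2.3  8.4] op 0.0 t 9.35
turn [ 0.0006 -0.0052 -0.0018]
M [[-0.005, 0.058, 0.998], [0.002, 0.998, -0.058], [-1.0, 0.002, -0.005]]
a,b [-0.0665  0.1361]
```

View pics/c5.png

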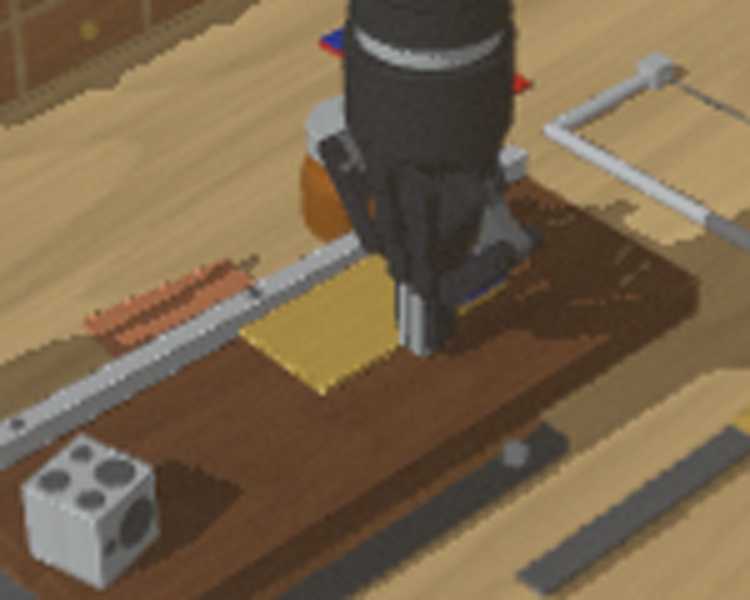

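```bash
python3 -c "
from h import *
p=ray('side',[(288,216),(304.4,228.6)],.065);print(p,[np.round(bxy(q),4) for q in p])
p=proj('side',[world(0,b,z) for b in(.12,.2) for z in (.06,.074)]);print((p-[240,150])*5)
p=proj('top',[world(0,b,z) for b in(.12,.2) for z in (.06,.074)]);print(p)
"
```

```text
[[0.57141787 0.14004007 0.065     ]
 [0.51092997 0.1459156  0.065     ]] [array([-0.0013,  0.1948]), array([-0.0621,  0.1971])]
[[354.26346591 271.37163764]
 [354.09109614 248.7031528 ]
 [230.24777226 341.58473134]
 [229.14555272 318.6021419 ]]
[[317.46072186 185.29827251]
 [317.29842521 183.99139402]
 [282.52832464 183.6473017 ]
 [281.9192052  182.32286401]]
```

Request:
apply_moves(
  moves=[
    [0,0,-0.006,0,0.005,0.002],
    [0,0,-0.014,0,0.005,0.002],
    [-0.01,0,-0.018,0,0.005,0.002],
    [-0.04,0,-0.018,0,0.005,0.002],
    [-0.05,0.03,-0.01,0,0.005,0.002],
    [-0.05,0.06,0.01,0,0.005,0.002],
    [-0.05,0.088,0.03,0,0.005,0.002],
    [-0.05,0.096,0.034,0,0.005,0.002],
  ],
)

```text
clock: 10.4
position: [0.5444, 0.1802, 0.1128]
tcp_rot: [0.048, 1.578, -0.041]
wrist_force: [0.0, -1.2, -0.3]
opening: -0.002
```

```bash
python3 -c "
from h import *
rel(world(-.0305,.230,.0622))
p,d=ctrl.grab_frame('side');s=p[150:270,240:390,::-1];cv2.imwrite('pics/c6.png',cv2.resize(s,(750,600),interpolation=cv2.INTER_CUBIC))"
```

```text
pos [0.5444 0.1802 0.1128] shift tool [ 0.0506 -0.0035  0.0006] F [ 0.  -1.2 -0.3] op -0.0 t 10.4
turn [ 0.0021 -0.0075 -0.0042]
M [[-0.007, 0.057, 0.998], [0.005, 0.998, -0.057], [-1.0, 0.004, -0.007]]
a,b [-0.0307  0.2333]
```

View pics/c6.png

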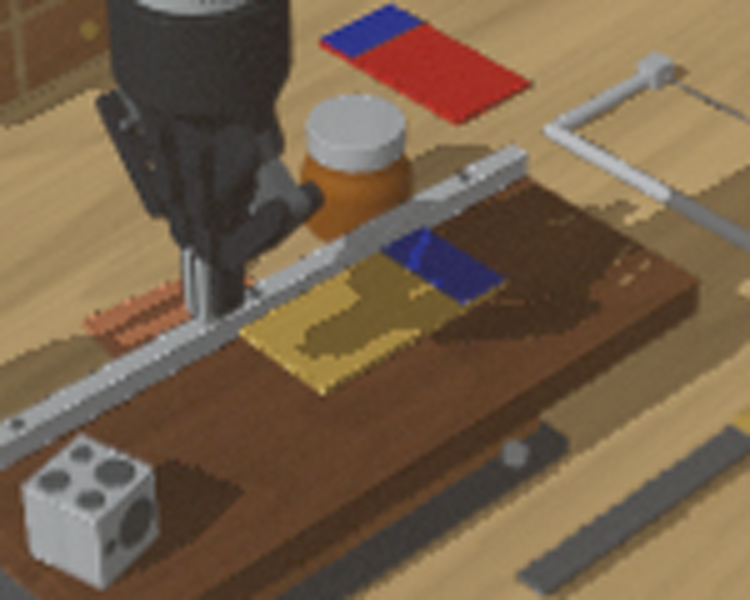

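The plate now lies flush along the fence. Its left end is at crop (242–322, 332–392) and the line runs roughly from (383,248) to (462,305). I'll descend behind the left end.

Request:
apply_moves(
  moves=[
    [0.005,-0.003,0,0.002,-0.007,-0.004],
    [0.015,-0.003,0,0.002,-0.007,-0.004],
    [0.025,-0.003,0,0.002,-0.007,-0.004],
    [0.035,-0.003,0,0.002,-0.007,-0.004],
    [0.042,-0.003,0,0.002,-0.007,-0.004],
    [0.047,-0.003,0,0.002,-0.007,-0.004],
    [0.0505,-0.003,0,0.002,-0.007,-0.004],
    [0.0505,-0.003,0,0.002,-0.007,-0.004],
  ],
)

```text
clock: 11.45
position: [0.5432, 0.1775, 0.0618]
tcp_rot: [0.047, 1.572, -0.046]
wrist_force: [-0.3, 0.1, -0.1]
opening: 0.001
```

```bash
python3 -c "
from h import *
rel(world(-.0305,.230,.0622))
img=cv2.imread('pics/c6.png')
p,d=ctrl.grab_frame('side');cv2.imwrite('pics/side7.png',p[:,:,::-1])
cv2.imwrite('pics/c7.png',cv2.resize(p[150:270,240:390,::-1],(750,600),interpolation=cv2.INTER_CUBIC))
I=p[:,:,::-1]
C=lambda x,y:(240+(x+.5)/5-.5,150+(y+.5)/5-.5)
for k,a,b,z in [('left',(255,342),(310,380),.065),('line',(395,258),(452,296),.065),('right',(432,236),(495,276),.065),('near',(340,384),(485,300),.065),('bend',(560,200),(680,275),.06)]:
    e=edge(I,C(*a),C(*b),half=2);w=wline('side',e,z,5);print(k,round(float(e[2]),2),e[3],np.round(bxy(w[0]),4),'ang rel board',round(float(np.degrees(np.arctan2(w[1]@u[:2],w[1]@v[:2]))),2))
"
```

```text
pos [0.5432 0.1775 0.0618] shift tool [-0.0004 -0.0006  0.0012] F [-0.3  0.1 -0.1] op 0.0 t 11.45
turn [ 0.0001 -0.0017 -0.0003]
M [[-0.002, 0.059, 0.998], [0.0, 0.998, -0.059], [-1.0, 0.0, -0.002]]
a,b [-0.0317  0.2306]
left 0.18 18 [-0.037   0.1973] ang rel board 179.4
line 0.07 27 [-0.0254  0.1036] ang rel board 179.33
right 0.09 28 [-0.0303  0.0737] ang rel board -179.64
near 0.2 51 [-0.0622  0.1467] ang rel board -90.36
bend 0.09 56 [-0.0705 -0.0002] ang rel board 179.57
```

View pics/c7.png

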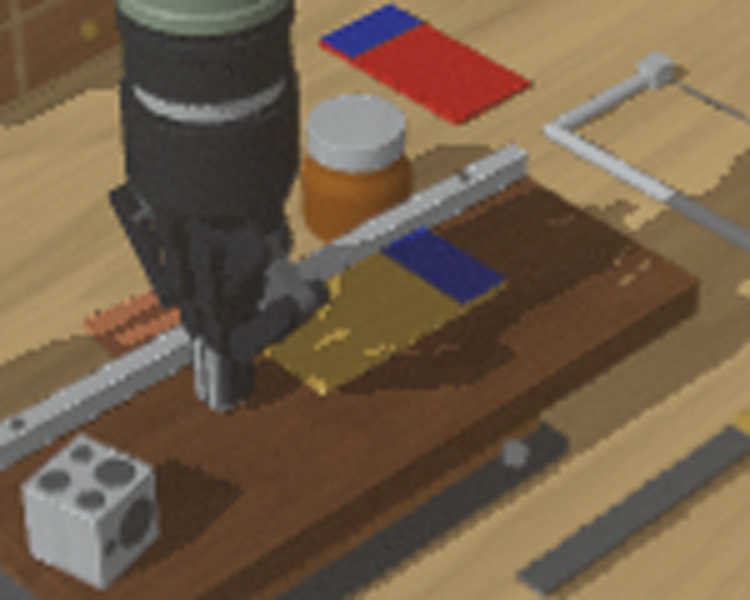

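Request:
apply_moves(
  moves=[
    [0,-0.006,0.001,0,-0.002,0],
    [0,-0.013,0.001,0,-0.002,0],
    [0,-0.02,0.001,0,-0.002,0],
    [0,-0.027,0.001,0,-0.002,0],
    [0,-0.034,0.001,0,-0.002,0],
    [0,-0.041,0.001,0,-0.002,0],
    [0,-0.048,0.001,0,-0.002,0],
    [0,-0.055,0.001,0,-0.002,0],
  ],
)

```text
clock: 12.5
position: [0.5412, 0.1223, 0.0621]
tcp_rot: [0.047, 1.569, -0.046]
wrist_force: [1.2, 3.1, 1.3]
opening: 0.004
```

```bash
python3 -c "
from h import *
rel(world(-.0305,.11,.0622))
p,d=ctrl.grab_frame('side')
cv2.imwrite('pics/c8.png',cv2.resize(p[150:270,240:390,::-1],(750,600),interpolation=cv2.INTER_CUBIC))
"
```

```text
pos [0.5412 0.1223 0.0621] shift tool [-0.0001 -0.0653 -0.0001] F [1.2 3.1 1.3] op 0.0 t 12.5
turn [ 0.0002  0.0009 -0.0006]
M [[0.001, 0.059, 0.998], [0.001, 0.998, -0.059], [-1.0, 0.001, 0.001]]
a,b [-0.0305  0.1753]
```

View pics/c8.png

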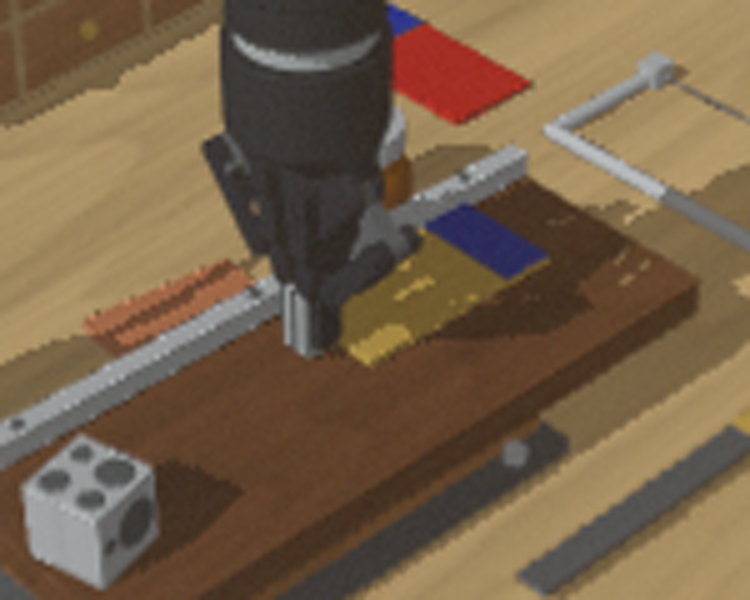

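The plate is following along the fence with about 3 N of push. I'll carry on.

Request:
apply_moves(
  moves=[
    [0,-0.006,0,0,0,0],
    [0,-0.013,0,0,0,0],
    [0,-0.02,0,0,0,0],
    [0,-0.027,0,0,0,0],
    [0,-0.034,0,0,0,0],
    [0,-0.041,0,0,0,0],
    [0,-0.048,0,0,0,0],
    [0,-0.055,0,0,0,0],
  ],
)

```text
clock: 13.55
position: [0.5377, 0.066, 0.0621]
tcp_rot: [0.046, 1.57, -0.047]
wrist_force: [1.0, 2.3, 1.6]
opening: 0.003
```

Request:
apply_moves(
  moves=[
    [0,-0.002,0,0,0,0],
    [0,-0.004,0,0,0,0],
    [0,-0.006,0,0,0,0],
    [0,-0.008,0,0,0,0],
    [0,-0.01,0,0,0,0],
    [0,-0.011,0,0,0,0],
    [0,-0.012,0,0,0,0],
    [0,-0.012,0,0,0,0],
  ],
)

```text
clock: 14.55
position: [0.537, 0.0539, 0.0621]
tcp_rot: [0.046, 1.57, -0.047]
wrist_force: [1.0, 1.9, 0.7]
opening: 0.001
```

```bash
python3 -c "
from h import *
rel(world(-.0305,.096,.0622))
p,d=ctrl.grab_frame('side');cv2.imwrite('pics/side9.png',p[:,:,::-1])
cv2.imwrite('pics/c9.png',cv2.resize(p[150:270,260:410,::-1],(750,600),interpolation=cv2.INTER_CUBIC))
"
```

```text
pos [0.537  0.0539 0.0621] shift tool [-0.0001 -0.0108  0.0001] F [1.  1.9 0.7] op 0.0 t 14.55
turn [-0.0007  0.0006  0.0007]
M [[0.001, 0.06, 0.998], [-0.001, 0.998, -0.06], [-1.0, -0.001, 0.001]]
a,b [-0.0306  0.1068]
```

View pics/c9.png

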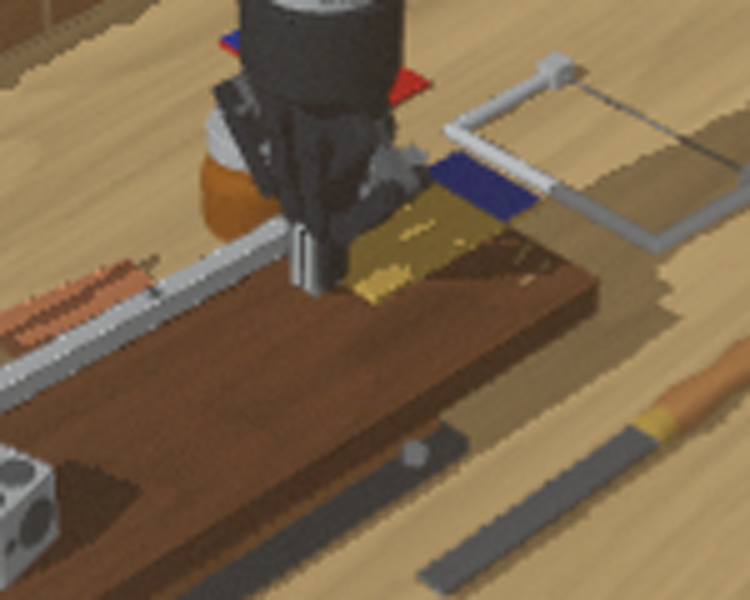

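```bash
cat > m.py <<'E'
from h import *
def meas(I,defs,o,f,cam='side'):
    C=lambda x,y:(o[0]+(x+.5)/f-.5,o[1]+(y+.5)/f-.5)
    for k,a,b,z in defs:
        e=edge(I,C(*a),C(*b),half=2);w=wline(cam,e,z,5);print(k,round(float(e[2]),2),e[3],'a,b',np.round(bxy(w[0]),4),'ang',round(float(np.degrees(np.arctan2(w[1]@u[:2],w[1]@v[:2]))),2))
E
python3 - <<'E'
from m import *
meas(cv2.imread('pics/side9.png'),[('line',(440,188),(495,217),.065),('right',(465,158),(530,193),.065),('near',(375,302),(495,233),.065),('bend',(525,238),(590,276),.06)],(260,150),5)
E
```

```text
line 0.08 24 a,b [-0.0337  0.0049] ang -179.94
right 0.08 27 a,b [-0.022  -0.0255] ang 179.53
near 0.26 49 a,b [-0.0606  0.0667] ang -94.07
bend 0.12 29 a,b [-0.0914 -0.0005] ang -178.98
```

Request:
apply_moves(
  moves=[
    [0,-0.002,0,0,0,0],
    [0,-0.004,0,0,0,0],
    [0,-0.006,0,0,0,0],
    [0,-0.008,0,0,0,0],
    [0,-0.009,0,0,0,0],
    [0,-0.0095,0,0,0,0],
    [0,-0.0095,0,0,0,0],
    [0,-0.0095,0,0,0,0],
  ],
)

```text
clock: 15.6
position: [0.5365, 0.0443, 0.0621]
tcp_rot: [0.046, 1.57, -0.048]
wrist_force: [0.5, 2.2, 0.9]
opening: -0.001
```

Request:
apply_moves(
  moves=[
    [0,0.004,0,0,0,0],
    [0,0.012,0,0,0,0],
    [-0.02,0.016,-0.01,0,0,0],
    [-0.05,0.016,-0.03,0,0,0],
    [-0.07,0.016,-0.06,0,0,0],
    [-0.08,0.016,-0.1,0,0,0],
    [-0.08,0.016,-0.13,0,0,0],
    [-0.08,0.016,-0.14,0,0,0],
  ],
)

```text
clock: 16.6
position: [0.396, 0.0691, 0.1421]
tcp_rot: [0.045, 1.57, -0.047]
wrist_force: [0.2, 0.3, -0.6]
opening: 0.003
```

```bash
python3 -c "
from h import *
rel(world(-.085,.06,.0622))
for n in ('side','top'):
    p,d=ctrl.grab_frame(n);cv2.imwrite(f'pics/{n}10.png',p[:,:,::-1])
    q=p[150:270,260:410] if n=='side' else p[150:270,260:410]
    cv2.imwrite(f'pics/{n}10c.png',cv2.resize(q[:,:,::-1],(750,600),interpolation=cv2.INTER_CUBIC))
"
```

```text
pos [0.396  0.0691 0.1421] shift tool [ 0.0799 -0.0535  0.0873] F [ 0.2  0.3 -0.6] op 0.0 t 16.6
turn [-0.      0.0001  0.0014]
M [[-0.0, 0.059, 0.998], [-0.001, 0.998, -0.059], [-1.0, -0.001, 0.0]]
a,b [-0.1723  0.1136]
```

View pics/side10c.png

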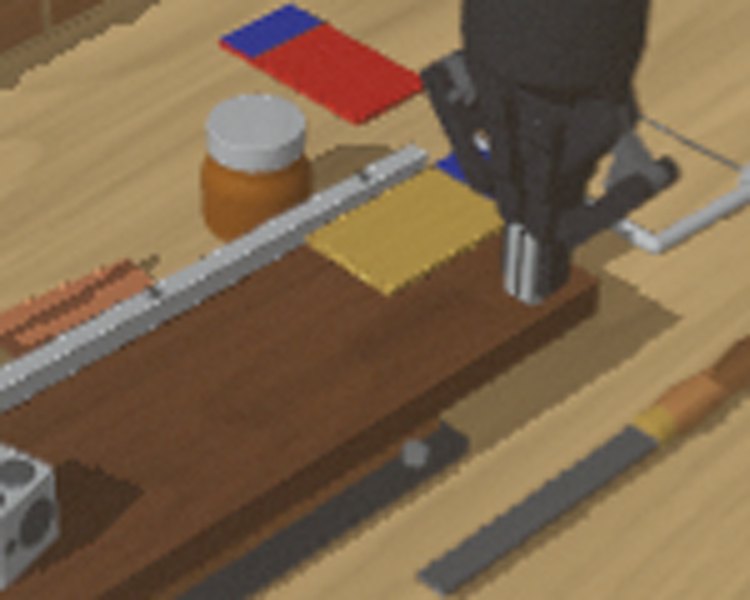

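View pics/top10c.png

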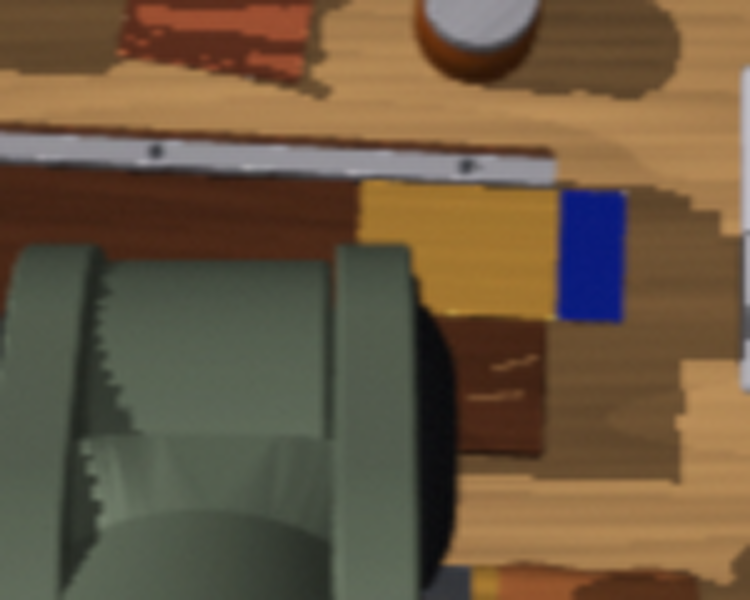

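```bash
python3 - <<'E'
from m import *
I=cv2.imread('pics/top10.png')
meas(I,[('line',(559,200),(557,310),.065),('right',(626,200),(623,314),.065),('near',(440,314),(615,322),.065),('far',(375,183),(545,189),.065),('farblue',(570,191),(618,192),.065),('left',(358,188),(356,240),.065),('bend',(548,335),(542,445),.06),('fencetop',(100,163),(540,184),.074)],(260,150),5,'top')
I=cv2.imread('pics/side10.png')
meas(I,[('left',(318,246),(378,286),.065),('near',(400,290),(490,235),.065)],(260,150),5)
E
```

```text
line 0.06 44 a,b [-0.0245 -0.003 ] ang 0.23
right 0.07 45 a,b [-0.0335 -0.0325] ang -0.36
near 0.19 69 a,b [-0.0597  0.016 ] ang -89.62
far 0.07 58 a,b [0.002 0.034] ang -89.49
farblue 0.03 19 a,b [ 0.0005 -0.0161] ang -87.56
left 0.1 18 a,b [-0.013   0.0875] ang 0.34
bend 0.09 44 a,b [-0.0911  0.0002] ang 1.04
fencetop 0.21 173 a,b [0.0002 0.1048] ang -89.71
left 0.1 28 a,b [-0.0302  0.0899] ang 179.1
near 0.11 41 a,b [-0.0592  0.0524] ang -90.21
```

The top view puts the line about 3 mm clear of the wood, so I'll nudge it 2 mm more.

Request:
apply_moves(
  moves=[
    [0,0.001,0.03,0,0,0],
    [0,0.001,0.07,0,0,0],
    [0.01,0.001,0.11,0,0,0],
    [0.03,0.001,0.135,0,0,0],
    [0.05,0.001,0.142,0,0,0],
    [0.065,0.001,0.142,0,0,0],
    [0.076,0.001,0.142,0,0,0],
    [0.08,0.001,0.142,0,0,0],
  ],
)

```text
clock: 17.7
position: [0.5386, 0.0614, 0.0616]
tcp_rot: [0.046, 1.571, -0.048]
wrist_force: [-0.3, -0.4, 0.2]
opening: 0.001
```

```bash
python3 -c "
from h import *
rel(world(-.0306,.0951,.0622))"
```

```text
pos [0.5386 0.0614 0.0616] shift tool [-0.0006 -0.0193 -0.0012] F [-0.3 -0.4  0.2] op 0.0 t 17.7
turn [-0.0003 -0.0002  0.0013]
M [[-0.0, 0.059, 0.998], [-0.001, 0.998, -0.059], [-1.0, -0.001, -0.0]]
a,b [-0.0294  0.1144]
```

Request:
apply_moves(
  moves=[
    [0,-0.005,-0.001,0,0,0],
    [0,-0.01,-0.001,0,0,0],
    [0,-0.014,-0.001,0,0,0],
    [0,-0.016,-0.001,0,0,0],
    [0,-0.0175,-0.001,0,0,0],
    [0,-0.0185,-0.001,0,0,0],
    [0,-0.0193,-0.001,0,0,0],
    [0,-0.0193,-0.001,0,0,0],
  ],
)

```text
clock: 18.7
position: [0.5367, 0.0425, 0.0618]
tcp_rot: [0.046, 1.57, -0.047]
wrist_force: [0.2, 3.3, 1.7]
opening: 0.001
```

Request:
apply_moves(
  moves=[
    [0,0.004,0,0,0,0],
    [0,0.015,0,0,0,0],
    [-0.02,0.02,-0.01,0,0,0],
    [-0.04,0.02,-0.02,0,0,0],
    [-0.045,0,-0.04,0,0,0],
    [-0.045,-0.025,-0.06,0,0,0],
    [-0.045,-0.042,-0.065,0,0,0],
    [-0.045,-0.045,-0.065,0,0,0],
  ],
)

```text
clock: 19.7
position: [0.4695, 0.0008, 0.1069]
tcp_rot: [0.047, 1.57, -0.048]
wrist_force: [-0.8, -0.8, 1.6]
opening: 0.0
```

```bash
python3 -c "
from h import *
rel(world(-.088,.05,.0622))
for n in ('side','top'):
    p,d=ctrl.grab_frame(n);cv2.imwrite(f'pics/{n}11.png',p[:,:,::-1])
    q=p[150:270,260:410]
    cv2.imwrite(f'pics/{n}11c.png',cv2.resize(q[:,:,::-1],(750,600),interpolation=cv2.INTER_CUBIC))
"
```

```text
pos [0.4695 0.0008 0.1069] shift tool [0.0447 0.0002 0.0068] F [-0.8 -0.8  1.6] op 0.0 t 19.7
turn [-0.0014  0.0008  0.0008]
M [[0.001, 0.06, 0.998], [-0.001, 0.998, -0.06], [-1.0, -0.001, 0.001]]
a,b [-0.0948  0.0498]
```

View pics/side11c.png

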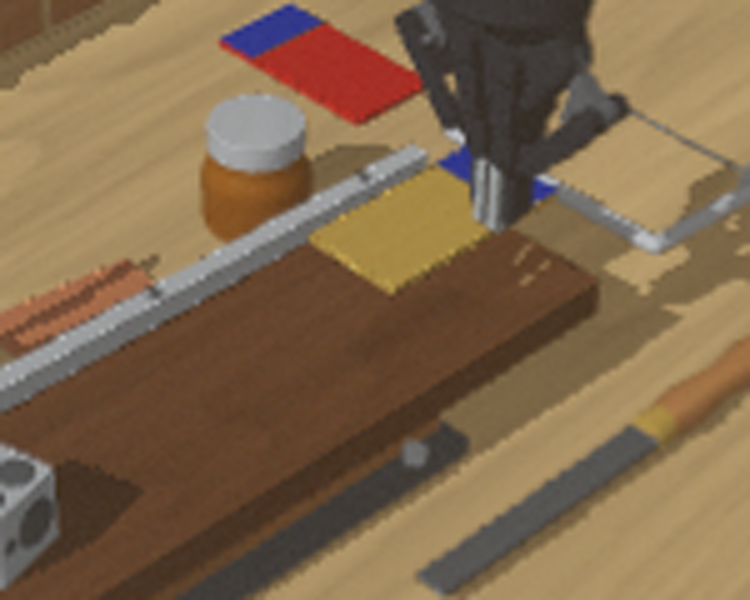

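View pics/top11c.png

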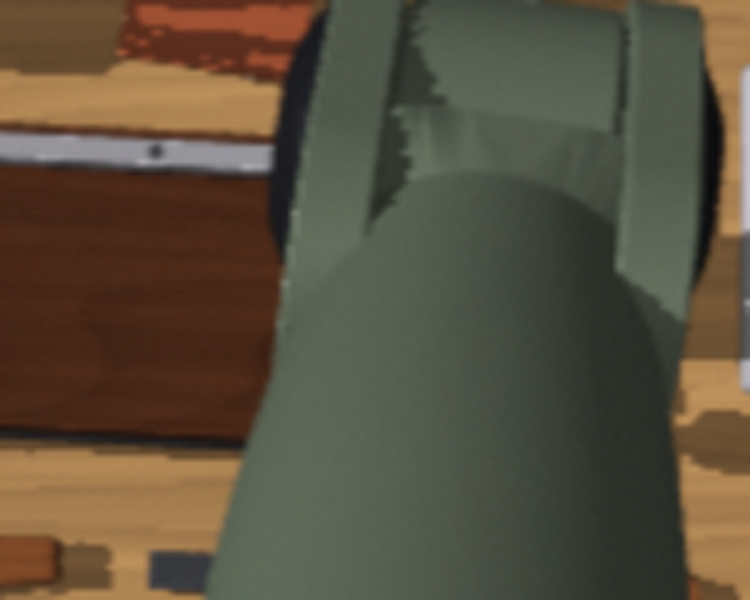

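Request:
apply_moves(
  moves=[
    [0.01,0,0,0,0,0],
    [0.02,0,0,0,0,0],
    [0.03,0,0,0,0,0],
    [0.038,0,0,0,0,0],
    [0.043,0,0,0,0,0],
    [0.0447,0,0.004,0,0,0],
    [0.0447,0,0.012,0,0,0],
    [0.0447,0,0.018,0,0,0],
  ],
)

```text
clock: 20.8
position: [0.4894, 0.0001, 0.0626]
tcp_rot: [0.046, 1.568, -0.047]
wrist_force: [-0.3, -0.5, 0.3]
opening: 0.0
```

Request:
apply_moves(
  moves=[
    [0,0,0.004,0,0,0],
    [0,0,0.007,0,0,0],
    [0,0,0.009,0,0,0],
    [0,0,0.0095,0,0,0],
    [0,0,0.01,0,0,0],
    [0,0,0.0105,0,0,0],
    [0,0,0.011,0,0,0],
    [0,0,0.011,0,0,0],
  ],
)

```text
clock: 21.8
position: [0.4977, -0.0004, 0.0622]
tcp_rot: [0.046, 1.573, -0.048]
wrist_force: [-7.4, 0.6, 5.2]
opening: 0.002
```

```bash
python3 -c "
from h import *
rel(world(-.0665,.05,.0622))"
```

```text
pos [ 4.977e-01 -4.000e-04  6.220e-02] shift tool [-0.     -0.0003  0.0002] F [-7.4  0.6  5.2] op 0.0 t 21.8
turn [-0.0007 -0.0023  0.0009]
M [[-0.002, 0.06, 0.998], [-0.001, 0.998, -0.06], [-1.0, -0.001, -0.002]]
a,b [-0.0667  0.0503]
```

Request:
apply_moves(
  moves=[
    [0,0,-0.004,0,0,0],
    [0,0,-0.014,0,0,0],
    [-0.02,0,-0.024,0,0,0],
    [-0.06,0,-0.03,0,0,0],
    [-0.1,0.03,-0.04,0,0,0],
    [-0.12,0.07,-0.06,0,0,0],
    [-0.12,0.12,-0.08,0,0,0],
    [-0.12,0.17,-0.08,0,0,0],
  ],
)

```text
clock: 22.8
position: [0.4271, 0.1755, 0.1829]
tcp_rot: [0.047, 1.571, -0.047]
wrist_force: [1.5, -0.4, -0.2]
opening: 0.001
```

Request:
apply_moves(
  moves=[
    [0,0.04,0,0,0,0],
    [0,0.08,0,0,0,0],
    [0,0.1,0,0,0,0],
    [0,0.1,0,0,0,0],
    [0,0.1,0,0,0,0],
    [0,0.1,0,0,0,0],
    [0,0.1,0,0,0,0],
    [0,0.1,0,0,0,0],
  ],
)

```text
clock: 23.8
position: [0.4332, 0.2749, 0.1829]
tcp_rot: [0.047, 1.571, -0.048]
wrist_force: [0.6, -0.2, -0.4]
opening: 0.001
```

```bash
python3 -c "
from h import *
rel(world(-.0665,.05,.0622))
for n in ('side','top'):
    p,d=ctrl.grab_frame(n);cv2.imwrite(f'pics/{n}12.png',p[:,:,::-1])
    q=p[150:270,260:410]
    cv2.imwrite(f'pics/{n}12c.png',cv2.resize(q[:,:,::-1],(750,600),interpolation=cv2.INTER_CUBIC))
"
```

```text
pos [0.4332 0.2749 0.1829] shift tool [ 0.1208 -0.2711  0.0813] F [ 0.6 -0.2 -0.4] op 0.0 t 23.8
turn [-0.0017 -0.0007  0.0004]
M [[-0.001, 0.061, 0.998], [-0.0, 0.998, -0.061], [-1.0, -0.0, -0.001]]
a,b [-0.1472  0.3212]
```

View pics/side12c.png

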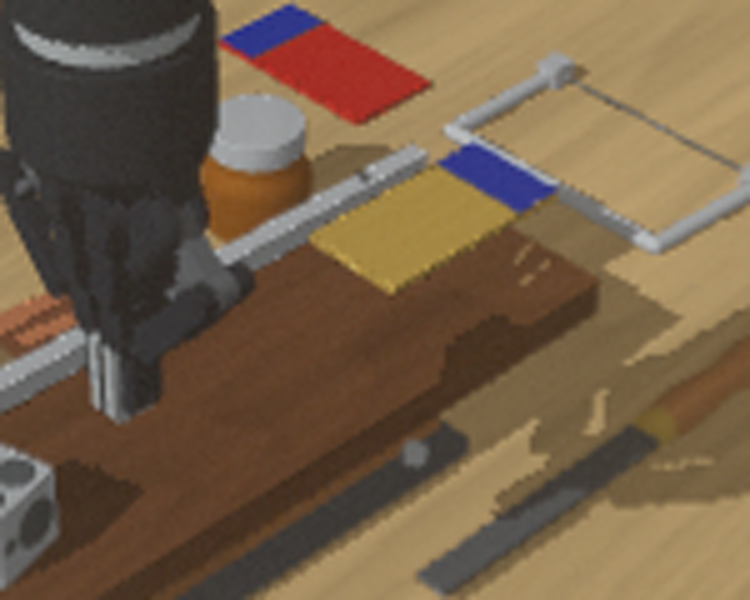

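View pics/top12c.png

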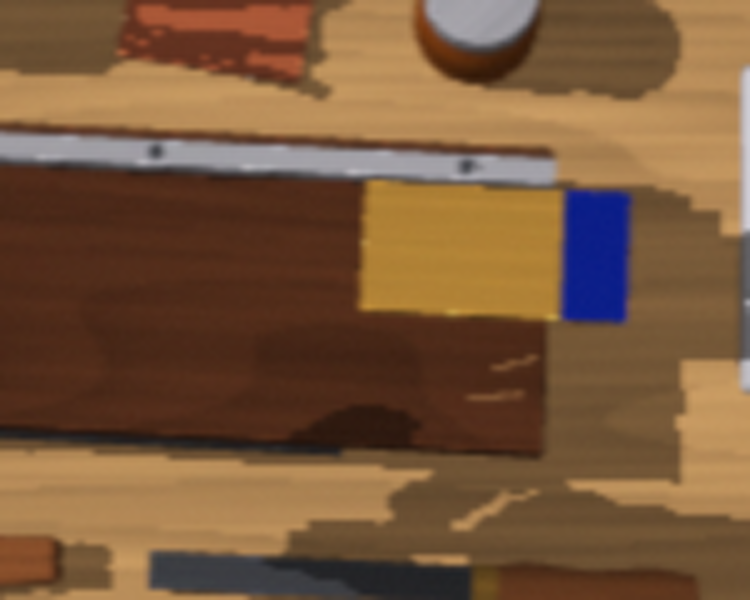

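View pics/top12.png

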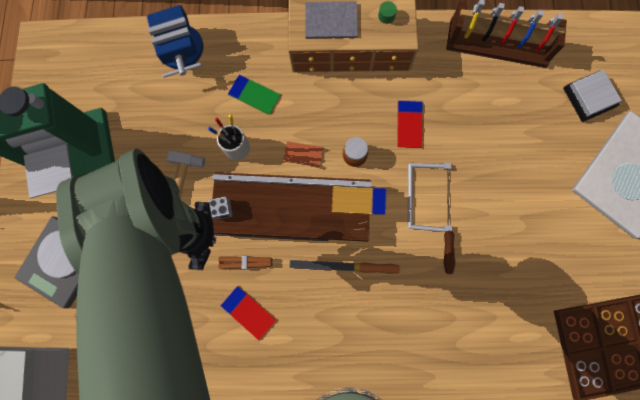

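```bash
python3 - <<'E'
from m import *
I=cv2.imread('pics/top12.png')
meas(I,[('line',(563,200),(560,310),.065),('right',(629,200),(626,314),.065),('near',(375,311),(545,318),.065),('left',(363,188),(358,303),.065),('farbrass',(380,183),(545,188),.065),('farblue',(570,190),(622,192),.065),('bend',(547,335),(542,445),.06),('fencetop',(100,163),(540,184),.074)],(260,150),5,'top')
I=cv2.imread('pics/side12.png')
meas(I,[('line',(448,172),(510,208),.065),('right',(475,150),(548,185),.065),('left',(318,246),(382,286),.065),('near',(400,290),(510,220),.065),('bend',(525,238),(590,276),.06)],(260,150),5)
E
```

```text
line 0.07 44 a,b [-0.0303 -0.005 ] ang -0.15
right 0.07 45 a,b [-0.0297 -0.0343] ang -0.53
near 0.22 68 a,b [-0.0596  0.0385] ang -90.74
left 0.1 42 a,b [-0.0282  0.0856] ang 0.27
farbrass 0.08 60 a,b [0.0022 0.0351] ang -89.38
farblue 0.03 20 a,b [ 0.0006 -0.0179] ang -88.18
bend 0.11 44 a,b [-0.0911  0.0001] ang 1.02
fencetop 0.21 176 a,b [0.0002 0.1058] ang -89.74
line 0.07 28 a,b [-0.0306 -0.0067] ang -179.95
right 0.09 32 a,b [-0.0221 -0.0356] ang -179.97
left 0.11 30 a,b [-0.0292  0.0879] ang 179.93
near 0.13 48 a,b [-0.0593  0.0425] ang -90.05
bend 0.16 27 a,b [-0.0929 -0.0006] ang 179.47
```

```bash
python3 -c "
from station import ctrl
print(ctrl.job_done())"
```

```text
the job is handed in; nothing more can be done
None
```

I pushed the brass plate flat against the fence with the shut fingertips and slid it along the fence from its left end. I then nudged it 2 mm more, pressed it once more against the fence (about 7 N), backed off clear and handed in at about 24 s.

**Line position:** The top camera puts the scribed line 4.3–5.0 mm past the board's end. The side camera gives 5.6–6.7 mm from the line and the blue end. It gives only about 2 mm from the plate's left end, which disagrees, but that is within the roughly 2 mm calibration.

**Fence and squareness:**
- **Squareness:** The ends and near edge measure square to the fence to within about 1°.
- **Fence contact:** The near edge is 59–60 mm from the fence for a 60 mm plate, so I see no gap.

**Rest of the scene:** The plate lies flat, and the other things look unmoved in the last top view. The arm hid most of the hammer in that view, and I checked by eye only. Wrist force at the end of each move stayed under 15 N.

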